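# Open the bench tool chest by its pop-out T-handle

## Task

Open the grey tool chest: press the round release button on its lid gently, just far enough to trip the catch, and let it go so that the T-handle pops out; turn the handle counter-clockwise a full quarter turn to unlatch, then lift the lid by it until the front edge stands about 70 mm open. Let go and leave it standing like that, with the handle out and turned, and leave the things lying round the chest where they are.

Things in the scene. Friction and masses are not known exactly. Their poses are not given: they have to be found in the camera images.
- button_top (a point): Centre of the flat top of the round steel release button, 22 mm across, standing 24 mm above the lid's top face out of a dark boss (36 mm across, 8 mm high). On the lid's middle line, 47 mm in front of the handle's axis (towards the chest's front) and 48 mm behind the front edge. Axes as the lid's: x towards the hinge, z out of the lid.
- button: The same button; origin on its axis at the lid's top face. Pressed straight down, 13.5 mm at most: first unseen free play, 0 to 8 mm, different every time, at 2 to 4 N; then a firm spring (3 N more, rising 2 N per mm) that trips the catch 2.5 mm on, at 10 to 12.5 N in all, with a hard end 1 mm deeper at 13 to 15 N. Over 20 N damages it. The handle pops out only once the tripped button is let up.
- handle (a point): Centre of the T-handle's bar, steel, 92 mm long, 14 wide, 16 high; z up out of the lid, y along the bar (at first left-right, parallel to the lid's front edge). When in, it sits in a dark slot frame (30 x 108 mm, 18 mm high) with its top 19 mm above the lid's top face and cannot turn; popped out it is 22 mm higher, its underside 7 mm above the frame.
- pop (a joint): How far the T-handle has popped out of the lid, m: 0 in, 0.022 fully out (a spring pushes it out with 2 to 4 N).
- turn (a joint): Turn of the T-handle about the lid's normal, rad: 0 locked, grows counter-clockwise seen from above, stop at 1.571. Friction 0.08 N m; it stays where it is left. The latch tongue is clear of its keeper at the latest at 1.0.
- lid (a joint): Opening angle of the lid, rad: 0 shut; the hinge runs left-right along the chest's far edge, 145 mm behind the handle's axis and 240 mm behind the front edge. 0.3 means the front edge is about 70 mm up. The hinge is stiff, so the lid stays where it is left; lifting it at the handle takes about 7 N.
- lid_hinge (a point): Middle of the hinge line at the level of the lid's underside, 130 mm above the bench. Same axes as the lid: x from front to back, y to the left along the hinge line.
- chest: The fixed grey steel tool chest, 240 mm front to back (x), 340 mm wide (y), 130 mm high; the lid on it is 8 mm thick. Origin at the centre of its underside, on the bench.
- anvil: Small bystander steel anvil, 60 mm high, about 90 mm long, 0.8 kg, standing beside the chest. Origin at its underside.
- blank: Bystander: wooden knife-handle blank with a brass ferrule, 120 x 34 x 26 mm, lying beside the chest. Origin at its underside.

How it is judged:
On the way, in this order (a step that is already met when the one before it is completed fails the run):
1. the button has been tripped and let go and the T-handle has popped out, not yet turned (value of joint pop above 0.018 m and value of joint turn below 0.15 rad), for 0.2 s.
2. the T-handle is turned at least 1.3 rad while the lid is still shut (value of joint turn above 1.3 rad and value of joint lid below 0.08 rad), for 0.1 s.
At the end, for the whole second after the job is handed in: The lid stands still, open by 0.2 to 0.42 rad (front edge about 48 to 98 mm up), the T-handle is out (more than 12 mm) and still turned by more than 1.25 rad, and the anvil and the blank are within 20 mm of where they were (value of joint lid between 0.2 and 0.42 rad and value of joint turn above 1.25 rad and value of joint pop above 0.012 m and velocity of joint lid between -0.02 and 0.02 rad/s and distance of each of anvil, blank from where it was at the start of the episode below 0.02 m); the robot touches nothing.
It fails at once if more than 20 N on the release button (contact force between button and the fingers above 20 N or contact force between button and the arm above 20 N).
It fails at once if a bystander is knocked away by more than 30 mm (distance of any of anvil, blank from where it was at the start of the episode above 0.03 m).
It also fails if it takes over 54 s, if anything falls off the work surface, if the arm or the gripper's body presses on something with over 40 N, if the wrist force passes 120 N, or if a joint passes its speed limit or range.

## Robot

A 6-joint arm with a two-finger parallel gripper is mounted at the origin on the work surface. World frame = base frame: x ahead of the robot, y to its left, z up, the work surface at z = 0. Lengths are in m, angles in rad, forces in N, time in s.
With the tool pointing down it reaches from about 0.375 to 0.9 m from the base axis. Payload 3.1 kg.
Tool frame: the origin (TCP) lies midway between the tips of the shut fingers; the grasp point (between the pads) lies 19 mm behind it; z points along the fingers, y is the line along which they close (so a half turn about z gives the same grasp; the last joint's range is limited). The gripper opens to 85 mm and grips with 20 to 120 N. Pads are 22 mm wide; open, the fingers measure 114 mm over their backs; the gripper's body (76 mm by 85 mm) begins 54 mm behind the grasp point. The pads swing forward as they close: fully open they stand 13 mm farther back than shut.
Start: joints at [-1.312, 0.527, 1.433, -0, 1.181, -0.178], TCP at [0.264, -0.566, 0.231] pointing down, gripper open.
Joint ranges: [-3.08, 3.08], [-0.75, 2.2], [0.22, 2.44], [-1.43, 4.57], [0, 2.65], [-2.85, 2.85]. Speed limits (rad/s): [2.79, 2.79, 3.14, 3.14, 3.14, 3.14].

## Interface

Orientations are given as a unit quaternion [x, y, z, w].
In Python, from station import manip gives the robot as it stands.
- The arm moves only by the tool move_arm, never from a script. Its argument "increments" is a list that holds one entry, the list of rows, each a list of 5 numbers: the gripper's target within -1 to 1 (shut at 1, half-way at 0, fully open at -1), then the shift along the world's x, y, z in m, then the turn about the world's z in degrees. In form: [[[fingers, dx, dy, dz, twist], ...]]. A call has 1 to 8 rows; each row shifts and turns the commanded pose from where the row before left it; what a row does not reach is not made up. A row lasts 1/10 s, in which the tool goes at most 50 mm and 8.59 degrees, less where a joint would pass 70% of its speed; a pose out of reach is approached as far as the arm can. A call with a gripper value outside its range is refused whole. The fingers move at their own pace and stop on an object; "newtons" is the grip in N (left out, the last holds). Time passes only in rows, so rows that do not move let the fingers close. It gives the time, the measured TCP pose, the force, the opening and the grip force at its end, in the units of the state.
- manip.sense(): the state, without advancing time (a new reading comes with each control period).
- manip.snapshot(name): name is "scene" or "side" or "wrist"; returns a dict with "img" (384x512x3 uint8, red, green, blue), "fx", "fy", "cx", "cy" (pixels), "world_to_cam" (4x4, takes a point from world to camera coordinates); the wrist camera has in their place "tool_from_camera" (4x4, takes a point from camera to tool coordinates, whose origin is the TCP and whose axes are the flange's). Camera axes: x right, y down, z forward; pixel columns grow to the right and rows downward; lengths in m; the calibration is good to about 2 mm. A picture is of the moment at which its call begins: read the wrist's pose just before it. There is no depth.
- manip.sign_off(): hands the job in; it is judged then, once.
Trained networks look in the newest picture that a camera, given by its name, has taken for a name from the list of things; names that differ only in an ending like _2 or _b are one class to them, and where a whole thing is asked for, a point or a joint stands for the part that bears it (a point fixed in the world has none). Each returns a list of dicts, best first, with "confidence" (0 to 1); they miss things now and then, are a little off and sometimes report something else, mostly with a low value. They report only what shows in the picture. A call takes as long as a camera call.
- manip.spot_in(label, camera): "xyz" ([x, y, z] in m, in world coordinates, good to about 4 mm: the middle of the surface that is visible of it).
- manip.mark_of(label, camera): "xyz" ([x, y, z] in m, in world coordinates, good to about 4 mm: a listed point, or the origin of a listed thing).
The state is a dict: "t": time; "q": joint angles; "qd": joint speeds; "tau": joint torques, N m; "tcp_pos": TCP position; "tool_rot": TCP orientation; "force": force on the tool from outside, world axes, zero at the start; "ft_torque": the same for the moment, N m; "finger_gap": opening from 0.0 (shut) to 1.0 (fully open); "gripper_force": force on a finger pad.
Only numpy, scipy, OpenCV 4.12 (cv2) and the standard library are available. Lean on these libraries where they do the work, as an engineer would, in place of code of your own. Each camera call takes 0.05 s, during which the arm holds its last target. There are 200 camera calls.

## Working session

There is one attempt and no reset: what is moved stays moved. The work goes in short steps, Python scripts to look and compute and a tool call to move; the robot and the scene stay as the last step left them, time stands still between calls to the robot, and variables do not carry over. Pictures are saved under pics/ and viewed, at most 10 in all, crops included, and the job is handed in when it is done.

Besides the shell and the picture viewer there is one more tool, called after "Request:" as name(argument=value, ...) on one line, values as JSON. move_arm: Moves the arm, as the interface text tells. Its arguments: {"type":"object","properties":{"increments":{"type":"array","items":{"type":"array","items":{"type":"array","items":{"type":"number"}}}},"newtons":{"type":"number"}},"required":["increments"]}

```bash
mkdir -p pics; python3 - <<'E'
from station import manip
import cv2
s=manip.sense();print(s['t'],s['tcp_pos'],s['tool_rot'],s['finger_gap'])
for c in ['scene','side']:
    p=manip.snapshot(c);cv2.imwrite(f'pics/{c}0.png',p['img'][:,:,::-1])
    for l in ['button_top','handle','lid_hinge','chest','anvil','blank']:
        print(c,l,[(r['xyz'],r['confidence']) for r in manip.mark_of(l,c)[:2]])
a=cv2.imread('pics/scene0.png');b=cv2.imread('pics/side0.png')
cv2.imwrite('pics/both.png',cv2.resize(cv2.hconcat([a,b]),(800,300)))
E
```

```text
0.0 [ 0.26425941 -0.56563561  0.23034936] [ 9.76242735e-01  2.16677269e-01 -5.70583895e-05 -1.03950477e-03] 0.9969269634010794
scene button_top [([0.5278, 0.0707, 0.1612], 0.62)]
scene handle [([0.5783, 0.0707, 0.1474], 0.7)]
scene lid_hinge [([0.7223, 0.0732, 0.1279], 0.72)]
scene chest [([0.6041, 0.0741, 0.001], 0.9)]
scene anvil [([0.6057, -0.2232, -0.0026], 0.73)]
scene blank [([0.6329, 0.3687, 0.0006], 0.7)]
side button_top [([0.5268, 0.0734, 0.1597], 0.59)]
side handle [([0.5709, 0.0695, 0.1505], 0.54)]
side lid_hinge [([0.7178, 0.0691, 0.1303], 0.7)]
side chest []
side anvil []
side blank [([0.6306, 0.3671, 0.0032], 0.66)]
```

View pics/both.png

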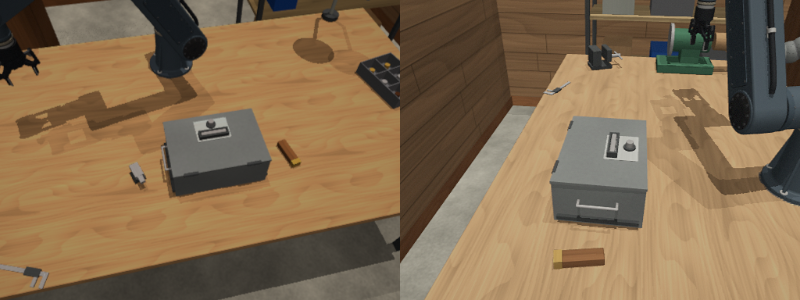

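Request:
move_arm(increments=[[[1, 0.016, 0.04, 0, 8], [1, 0.016, 0.04, 0, 8], [1, 0.016, 0.04, 0, 8], [1, 0.016, 0.04, 0, 8], [1, 0.016, 0.04, 0, 8], [1, 0.016, 0.04, 0, 8], [1, 0.016, 0.04, 0, 8], [1, 0.016, 0.04, 0, 8]]], newtons=40)

```text
t: 1.5
tcp_pos: [0.3929, -0.2448, 0.2316]
tool_rot: [0.711, 0.703, 0.0, 0.0]
force: [0.5, -0.0, 0.3]
finger_gap: -0.001
gripper_force: 0.0
```

Request:
move_arm(increments=[[[1, 0.016, 0.04, 0, 1], [1, 0.016, 0.04, 0, 0], [1, 0.016, 0.04, 0, 0], [1, 0.016, 0.04, 0, 0], [1, 0.016, 0.04, 0, 0], [1, 0.016, 0.04, 0, 0], [1, 0.016, 0.04, 0, 0], [1, 0, 0, 0, 0]]])

```text
t: 2.3
tcp_pos: [0.506, 0.0379, 0.2317]
tool_rot: [0.705, 0.709, 0.001, 0.0]
force: [-0.0, -0.1, -0.6]
finger_gap: 0.003
gripper_force: 0.0
```

```bash
python3 - <<'E'
from station import manip
import cv2
from scipy.spatial.transform import Rotation as R
s=manip.sense();print(s['t'],s['tcp_pos'],R.from_quat(s['tool_rot']).as_matrix().round(3).tolist(),s['finger_gap'],s['force'])
p=manip.snapshot('wrist');cv2.imwrite('pics/w1.png',p['img'][:,:,::-1])
for l in ['button_top','handle','lid_hinge']:
    print(l,[(r['xyz'],r['confidence']) for r in manip.mark_of(l,'wrist')[:2]])
print(p['fx'],p['cx'],p['cy'],p['tool_from_camera'])
E
```

```text
2.3 [0.50598059 0.03793845 0.23166055] [[-0.007, 1.0, 0.002], [1.0, 0.007, 0.001], [0.001, 0.002, -1.0]] 0.0030090460625218844 [-0.02839328 -0.08076176 -0.613523  ]
button_top [([0.5288, 0.0771, 0.1609], 0.77)]
handle [([0.5795, 0.0717, 0.1502], 0.57)]
lid_hinge [([0.7249, 0.0672, 0.1287], 0.72), ([0.5272, 0.0683, 0.1415], 0.41)]
292.16184824758034 254.92238262018418 189.7500393247601 [[-9.42929686e-04 -9.53935490e-01 -3.00010320e-01  7.72292863e-02]
 [ 9.99999148e-01 -6.28817520e-04 -1.14355244e-03  1.30884666e-04]
 [ 9.02223511e-04 -3.00011143e-01  9.53935270e-01 -1.42001241e-01]
 [ 0.00000000e+00  0.00000000e+00  0.00000000e+00  1.00000000e+00]]
```

View pics/w1.png

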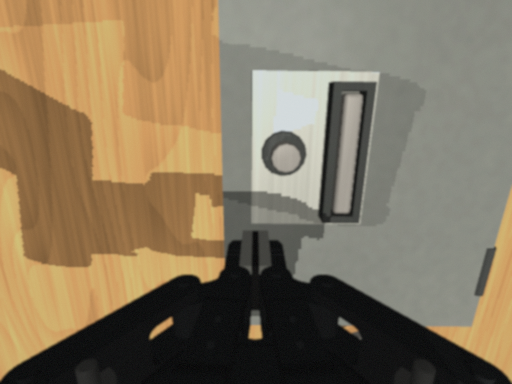

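The wrist picture shows the lid almost square to the world, the button top at about (286,158), and the bar from (353,94) to (343,213).

```bash
cat > h.py <<'E'
import numpy as np
from scipy.spatial.transform import Rotation as R
def px(p,s,uv,z):
    T=np.eye(4);T[:3,:3]=R.from_quat(s['tool_rot']).as_matrix();T[:3,3]=s['tcp_pos'];T=T@p['tool_from_camera']
    d=T[:3,:3]@[(uv[0]-p['cx'])/p['fx'],(uv[1]-p['cy'])/p['fy'],1]
    return (T[:3,3]+d*(z-T[2,3])/d[2]).round(4)
E
python3 - <<'E'
from station import manip
import cv2
from h import px
s=manip.sense();p=manip.snapshot('wrist')
print(px(p,s,(286,158),.162),px(p,s,(353,94),.157),px(p,s,(343,213),.157),px(p,s,(220,50),.138),px(p,s,(224,230),.138))
E
```

```text
[0.5266 0.0681 0.162 ] [0.5728 0.1127 0.157 ] [0.5739 0.0227 0.157 ] [0.4783 0.1437 0.138 ] [ 0.4764 -0.001   0.138 ]
```

Request:
move_arm(increments=[[[1, 0.021, 0.032, 0, 0], [1, 0, 0, -0.03, 0], [1, 0, 0, -0.02, 0], [1, 0, 0, -0.01, 0], [1, 0, 0, 0, 0], [1, 0, 0, 0, 0]]])

```text
t: 3.15
tcp_pos: [0.5258, 0.0648, 0.1718]
tool_rot: [0.707, 0.707, 0.0, 0.0]
force: [0.7, 0.7, -0.4]
finger_gap: -0.0
gripper_force: 0.0
```

Request:
move_arm(increments=[[[1, 0, 0, -0.003, 0], [1, 0, 0, -0.003, 0], [1, 0, 0, -0.002, 0], [1, 0, 0, 0, 0], [1, 0, 0, 0, 0]]])

```text
t: 3.65
tcp_pos: [0.5254, 0.0658, 0.1634]
tool_rot: [0.707, 0.707, 0.0, 0.0]
force: [0.4, 0.3, 0.1]
finger_gap: 0.002
gripper_force: 0.0
```

Request:
move_arm(increments=[[[1, 0.001, 0.003, 0, 0], [1, 0, 0, -0.002, 0], [1, 0, 0, 0, 0], [1, 0, 0, 0, 0]]])

```text
t: 4.05
tcp_pos: [0.5269, 0.0691, 0.1617]
tool_rot: [0.707, 0.707, 0.001, 0.0]
force: [-0.1, 1.8, 3.2]
finger_gap: -0.002
gripper_force: 1.7
```

Request:
move_arm(increments=[[[1, 0, 0, -0.002, 0], [1, 0, 0, 0, 0], [1, 0, 0, 0, 0]]])

```text
t: 4.35
tcp_pos: [0.5268, 0.0689, 0.1594]
tool_rot: [0.707, 0.707, 0.0, 0.0]
force: [0.8, 3.0, 3.5]
finger_gap: -0.004
gripper_force: 1.7
```

Request:
move_arm(increments=[[[1, 0, 0, -0.001, 0], [1, 0, 0, 0, 0], [1, 0, 0, 0, 0]]])

```text
t: 4.65
tcp_pos: [0.5267, 0.0686, 0.1583]
tool_rot: [0.707, 0.707, 0.0, 0.0]
force: [1.5, 2.4, 2.7]
finger_gap: 0.002
gripper_force: 1.6
```

Contact at about 0.162, and still in the free play at 3 N. I go on by 1 mm.

Request:
move_arm(increments=[[[1, 0, 0, -0.001, 0], [1, 0, 0, 0, 0], [1, 0, 0, 0, 0]]])

```text
t: 4.95
tcp_pos: [0.5266, 0.0685, 0.1573]
tool_rot: [0.707, 0.707, 0.0, 0.0]
force: [1.4, 1.8, 3.6]
finger_gap: 0.002
gripper_force: 1.6
```

Request:
move_arm(increments=[[[1, 0, 0, -0.001, 0], [1, 0, 0, 0, 0], [1, 0, 0, 0, 0]]])

```text
t: 5.25
tcp_pos: [0.5266, 0.0686, 0.1563]
tool_rot: [0.707, 0.707, 0.0, 0.0]
force: [1.5, 0.9, 3.1]
finger_gap: 0.002
gripper_force: 1.5
```

Request:
move_arm(increments=[[[1, 0, 0, -0.001, 0], [1, 0, 0, 0, 0], [1, 0, 0, 0, 0]]])

```text
t: 5.55
tcp_pos: [0.5265, 0.0686, 0.1553]
tool_rot: [0.707, 0.707, -0.0, 0.0]
force: [1.2, 0.7, 2.7]
finger_gap: 0.002
gripper_force: 1.5
```

Request:
move_arm(increments=[[[1, 0, 0, -0.001, 0], [1, 0, 0, 0, 0], [1, 0, 0, 0, 0]]])

```text
t: 5.85
tcp_pos: [0.5265, 0.0686, 0.1543]
tool_rot: [0.707, 0.707, -0.0, 0.0]
force: [2.5, 0.1, 2.9]
finger_gap: -0.004
gripper_force: 1.5
```

Request:
move_arm(increments=[[[1, 0, 0, -0.001, 0], [1, 0, 0, 0, 0], [1, 0, 0, 0, 0]]])

```text
t: 6.15
tcp_pos: [0.5265, 0.0686, 0.1538]
tool_rot: [0.707, 0.707, 0.0, 0.0]
force: [0.3, 0.1, 6.2]
finger_gap: -0.003
gripper_force: 3.1
```

Request:
move_arm(increments=[[[1, 0, 0, -0.001, 0], [1, 0, 0, 0, 0], [1, 0, 0, 0, 0]]])

```text
t: 6.45
tcp_pos: [0.5265, 0.0686, 0.153]
tool_rot: [0.707, 0.707, 0.0, 0.0]
force: [1.6, 0.8, 8.1]
finger_gap: 0.001
gripper_force: 3.9
```

Request:
move_arm(increments=[[[1, 0, 0, -0.001, 0], [1, 0, 0, 0, 0], [1, 0, 0, 0, 0]]])

```text
t: 6.75
tcp_pos: [0.5265, 0.0686, 0.1522]
tool_rot: [0.707, 0.707, 0.0, 0.0]
force: [0.6, -0.4, 9.5]
finger_gap: -0.003
gripper_force: 4.6
```

Request:
move_arm(increments=[[[1, 0, 0, -0.0006, 0], [1, 0, 0, 0, 0], [1, 0, 0, 0, 0]]])

```text
t: 7.05
tcp_pos: [0.5265, 0.0686, 0.1517]
tool_rot: [0.707, 0.707, 0.0, 0.0]
force: [-0.7, -0.8, 9.5]
finger_gap: -0.002
gripper_force: 4.9
```

Request:
move_arm(increments=[[[1, 0, 0, -0.0005, 0], [1, 0, 0, 0, 0], [1, 0, 0, 0, 0]]])

```text
t: 7.35
tcp_pos: [0.5266, 0.0686, 0.1514]
tool_rot: [0.707, 0.707, 0.0, 0.0]
force: [-0.5, -0.6, 11.6]
finger_gap: -0.001
gripper_force: 5.4
```

Request:
move_arm(increments=[[[1, 0, 0, -0.0005, 0], [1, 0, 0, 0, 0], [1, 0, 0, 0, 0]]])

```text
t: 7.65
tcp_pos: [0.5266, 0.0686, 0.151]
tool_rot: [0.707, 0.707, 0.0, 0.0]
force: [-0.7, -0.7, 12.3]
finger_gap: 0.002
gripper_force: 5.9
```

Request:
move_arm(increments=[[[1, 0, 0, -0.0004, 0], [1, 0, 0, 0, 0], [1, 0, 0, 0, 0]]])

```text
t: 7.95
tcp_pos: [0.5265, 0.0686, 0.1507]
tool_rot: [0.707, 0.707, 0.0, 0.0]
force: [-0.2, -0.4, 12.6]
finger_gap: -0.0
gripper_force: 6.2
```

Request:
move_arm(increments=[[[1, 0, 0, 0.005, 0], [1, 0, 0, 0.01, 0], [1, 0, 0, 0.02, 0], [1, 0, 0, 0.03, 0], [-1, -0.02, 0, 0.02, 0], [-1, 0, 0, 0, 0], [-1, 0, 0, 0, 0]]])

```text
t: 8.65
tcp_pos: [0.5053, 0.0688, 0.234]
tool_rot: [0.707, 0.707, -0.001, -0.001]
force: [-0.7, 0.2, -0.7]
finger_gap: 0.505
gripper_force: 0.0
```

```bash
python3 - <<'E'
from station import manip
import cv2
s=manip.sense();print(s['t'],s['tcp_pos'])
p=manip.snapshot('wrist');cv2.imwrite('pics/w2.png',p['img'][:,:,::-1])
for c in ['scene','side','wrist']:
    if c!='wrist': manip.snapshot(c)
    print(c,[(r['xyz'],r['confidence']) for r in manip.mark_of('handle',c)[:2]])
E
```

```text
8.65 [0.5053236  0.06883585 0.23400867]
scene [([0.5777, 0.072, 0.1732], 0.6)]
side [([0.5719, 0.0694, 0.1699], 0.63)]
wrist [([0.5768, 0.0742, 0.1683], 0.59)]
```

View pics/w2.png

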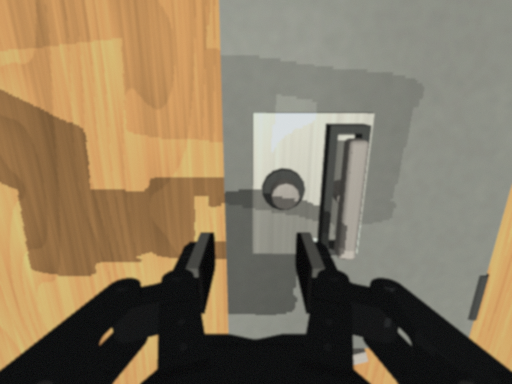

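The handle has popped out (z about 0.171). Its bar runs from (359,140) to (347,257) in the picture.

```bash
python3 - <<'E'
from station import manip
from h import px
s=manip.sense();p=manip.snapshot('wrist');print(s['tcp_pos'],s['finger_gap'])
print(px(p,s,(359,140),.179),px(p,s,(347,257),.179),px(p,s,(286,192),.162))
E
```

```text
[0.50624546 0.06868194 0.23333057] 0.9930227116200803
[0.5756 0.119  0.179 ] [0.5758 0.0307 0.179 ] [0.5298 0.077  0.162 ]
```

Request:
move_arm(increments=[[[0.1, 0.034, 0.001, 0, 0], [0.1, 0.034, 0.001, 0, 0], [0.1, 0, 0, 0, 0], [0.1, 0, 0, 0, 0], [0.1, 0, 0, 0, 0], [0.1, 0, 0, -0.02, 0], [0.1, 0, 0, -0.01, 0], [0.1, 0, 0, 0, 0]]])

```text
t: 9.8
tcp_pos: [0.5722, 0.0709, 0.2027]
tool_rot: [0.707, 0.707, -0.002, -0.002]
force: [-0.7, -0.9, -0.2]
finger_gap: 0.451
gripper_force: 0.0
```

```bash
python3 - <<'E'
from station import manip
import cv2
s=manip.sense();print(s['t'],s['tcp_pos'],s['finger_gap'],s['force'])
p=manip.snapshot('wrist');cv2.imwrite('pics/w3.png',p['img'][:,:,::-1])
E
```

```text
9.8 [0.572184   0.07085417 0.20269664] 0.45075016908039095 [-0.74428869 -0.89540726 -0.19573362]
```

View pics/w3.png

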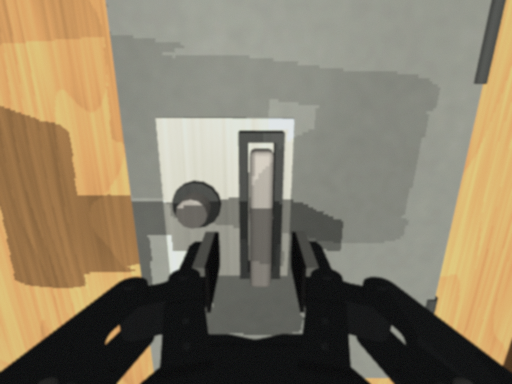

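The bar lies between the fingers, within about 2 mm of the middle; its ends are at (262,150) and (260,287).

```bash
python3 - <<'E'
from station import manip
from h import px
s=manip.sense();p=manip.snapshot('wrist');print(s['tcp_pos'])
print(px(p,s,(262,150),.179),px(p,s,(260,286),.179))
E
```

```text
[0.57320902 0.0708035  0.20370036]
[0.5771 0.1195 0.179 ] [0.5764 0.0283 0.179 ]
```

Request:
move_arm(increments=[[[0.1, 0.002, 0.001, -0.02, 0], [0.1, 0, 0, -0.015, 0], [0.1, 0, 0, -0.006, 0], [0.1, 0, 0, 0, 0], [0.1, 0, 0, 0, 0]]])

```text
t: 10.4
tcp_pos: [0.577, 0.0717, 0.1641]
tool_rot: [0.707, 0.707, 0.0, 0.001]
force: [0.3, 1.7, 0.3]
finger_gap: 0.45
gripper_force: 0.0
```

Request:
move_arm(increments=[[[1, 0, 0, 0, 0], [1, 0, 0, 0, 0], [1, 0, 0, 0, 0], [1, 0, 0, 0, 0], [1, 0, 0, 0, 0]]], newtons=30)

```text
t: 10.9
tcp_pos: [0.5758, 0.0717, 0.1634]
tool_rot: [0.707, 0.707, -0.0, -0.0]
force: [-3.0, -0.7, 2.5]
finger_gap: 0.153
gripper_force: 34.4
```

Request:
move_arm(increments=[[[1, -0.001, 0, 0, 6], [1, 0, 0, 0, 6], [1, 0, 0, 0, 6], [1, 0, 0, 0, 6], [1, 0, 0, 0, 6], [1, 0, 0, 0, 0]]])

```text
t: 11.5
tcp_pos: [0.5761, 0.0718, 0.1636]
tool_rot: [0.5, 0.866, 0.0, 0.001]
force: [-0.6, -0.5, 1.1]
finger_gap: 0.154
gripper_force: 34.4
```

Request:
move_arm(increments=[[[1, 0, 0, 0, 7], [1, 0, 0, 0, 7], [1, 0, 0, 0, 7], [1, 0, 0, 0, 7], [1, 0, 0, 0, 7], [1, 0, 0, 0, 7], [1, 0, 0, 0, 7], [1, 0, 0, 0, 7]]])

```text
t: 12.3
tcp_pos: [0.5765, 0.0724, 0.1637]
tool_rot: [0.034, 0.999, 0.001, 0.001]
force: [-0.4, 1.5, 2.0]
finger_gap: 0.151
gripper_force: 34.4
```

Request:
move_arm(increments=[[[1, 0, 0, 0, 3], [1, 0, 0, 0, 0], [1, 0, 0, 0, 0]]])

```text
t: 12.6
tcp_pos: [0.5765, 0.0723, 0.1636]
tool_rot: [0.01, 1.0, 0.001, 0.001]
force: [1.1, 3.5, 1.2]
finger_gap: 0.154
gripper_force: 34.4
```

```bash
python3 - <<'E'
from station import manip
import cv2
s=manip.sense();print(s['t'],s['tcp_pos'],s['ft_torque'],s['q'])
a=manip.snapshot('scene')['img'][:,:,::-1];b=manip.snapshot('side')['img'][:,:,::-1]
cv2.imwrite('pics/c4.png',cv2.hconcat([cv2.resize(a[110:260,180:380],(400,300)),cv2.resize(b[100:300,180:340],(400,500))[:300]]))
E
```

```text
12.6 [0.57645739 0.07234542 0.1636323 ] [ 0.65611134 -0.12509284  0.07060858] [-6.80654059e-02  5.53509039e-01  1.61239727e+00  1.56713749e-03
  9.73301480e-01 -1.62031001e+00]
```

View pics/c4.png

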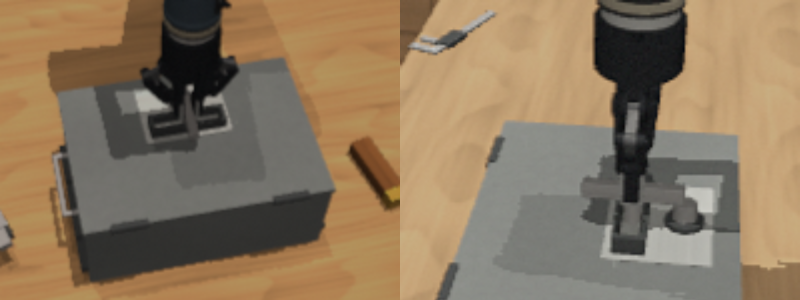

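The handle is turned and the bar points front to back. Now I lift along the hinge arc.

Request:
move_arm(increments=[[[1, 0.0018, 0, 0.0058, 0], [1, 0.002, 0, 0.0057, 0], [1, 0.0022, 0, 0.0056, 0], [1, 0.0023, 0, 0.0055, 0], [1, 0, 0, 0, 0]]])

```text
t: 13.2
tcp_pos: [0.5838, 0.0723, 0.1849]
tool_rot: [0.009, 1.0, 0.001, -0.0]
force: [3.0, 4.1, -3.7]
finger_gap: 0.155
gripper_force: 32.7
```

Request:
move_arm(increments=[[[1, 0.0025, 0, 0.0054, 0], [1, 0.0026, 0, 0.0053, 0], [1, 0.0028, 0, 0.0052, 0], [1, 0.0029, 0, 0.005, 0], [1, 0, 0, 0, 0], [1, 0, 0, 0, 0]]])

```text
t: 13.8
tcp_pos: [0.5944, 0.0722, 0.2051]
tool_rot: [0.009, 1.0, 0.001, -0.001]
force: [4.2, 4.7, -6.9]
finger_gap: 0.155
gripper_force: 31.3
```

```bash
python3 - <<'E'
from station import manip
import cv2
s=manip.sense();print(s['t'],s['tcp_pos'],s['force'])
a=manip.snapshot('scene')['img'][:,:,::-1];b=manip.snapshot('side')['img'][:,:,::-1]
for c in('scene','side'):
  for l in('handle','button_top'):print(c,l,[(r['xyz'],r['confidence']) for r in manip.mark_of(l,c)[:1]])
cv2.imwrite('pics/c5.png',cv2.hconcat([cv2.resize(a[110:260,180:380],(400,300)),cv2.resize(b[100:300,180:340],(400,500))[:300]]))
E
```

```text
13.8 [0.59441632 0.07223185 0.20513493] [ 4.16895949  4.72793075 -6.93000477]
scene handle [([0.5939, 0.0722, 0.2113], 0.71)]
scene button_top []
side handle [([0.587, 0.0724, 0.2099], 0.76)]
side button_top [([0.5484, 0.0707, 0.2125], 0.54)]
```

View pics/c5.png

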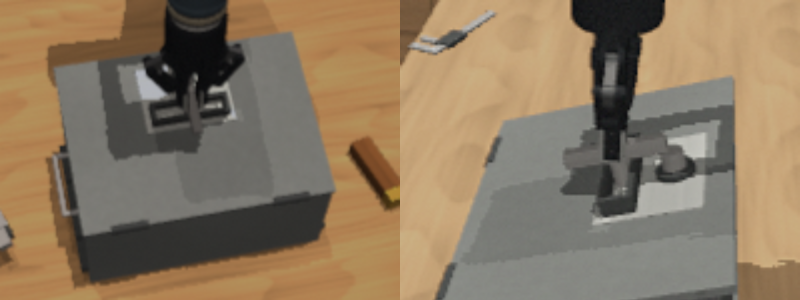

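Request:
move_arm(increments=[[[0, 0, 0, 0, 0], [0, 0, 0, 0, 0], [0, 0, 0, 0, 0], [0, 0, 0, 0, 0], [0, 0, 0, 0.01, 0], [0, 0, 0, 0.03, 0], [0, 0, 0, 0.04, 0], [0, 0, 0, 0.03, 0]]])

```text
t: 14.9
tcp_pos: [0.5951, 0.0716, 0.32]
tool_rot: [0.009, 1.0, -0.0, 0.001]
force: [1.2, -0.7, 0.7]
finger_gap: 0.502
gripper_force: 0.0
```

Request:
move_arm(increments=[[[0, -0.02, 0, 0.02, 0], [0, -0.03, 0, 0.02, 0], [0, -0.03, 0, 0, 0], [0, 0, 0, 0, 0], [0, 0, 0, 0, 0]]])

```text
t: 15.4
tcp_pos: [0.5144, 0.0717, 0.358]
tool_rot: [0.009, 1.0, -0.0, 0.001]
force: [-0.4, -1.3, 0.5]
finger_gap: 0.499
gripper_force: 0.0
```

```bash
python3 - <<'E'
from station import manip
import cv2
s=manip.sense();print(s['t'],s['tcp_pos'],s['force'])
a=manip.snapshot('scene')['img'][:,:,::-1];b=manip.snapshot('side')['img'][:,:,::-1]
for c in('scene','side'):
  for l in('handle','button_top','anvil','blank'):print(c,l,[(r['xyz'],r['confidence']) for r in manip.mark_of(l,c)[:1]])
cv2.imwrite('pics/c6.png',cv2.hconcat([cv2.resize(a[110:260,180:380],(400,300)),cv2.resize(b[100:300,180:340],(400,500))[:300]]))
E
```

```text
15.4 [0.51438612 0.07168381 0.35804748] [-0.3989212  -1.34393703  0.49902207]
scene handle [([0.5941, 0.0716, 0.2066], 0.45)]
scene button_top [([0.5442, 0.0733, 0.2181], 0.46)]
scene anvil [([0.6056, -0.2234, -0.0005], 0.79)]
scene blank [([0.6329, 0.3696, 0.0005], 0.85)]
side handle [([0.5897, 0.0723, 0.2067], 0.75)]
side button_top [([0.5471, 0.0691, 0.2103], 0.46)]
side anvil []
side blank [([0.6296, 0.3696, 0.005], 0.78)]
```

View pics/c6.png

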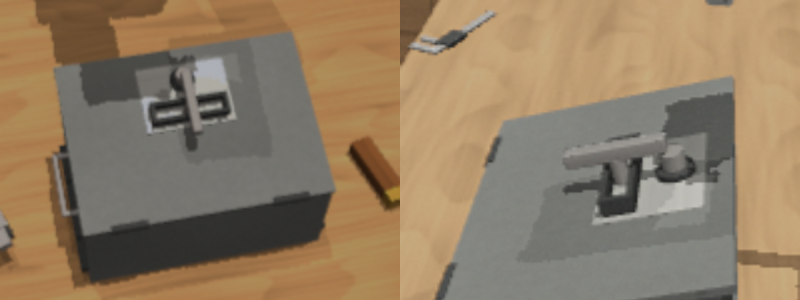

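The lid stands open by about 0.28 rad with the handle out and turned. The anvil and the blank have not moved, and the arm is clear.

```bash
python3 -c "
from station import manip
print(manip.sign_off())"
```

```text
the job is handed in; nothing more can be done
None
```

I opened the chest and handed the job in at about 15.5 s; no verdict came back. The lid stands about 0.28 rad open (front edge about 65 mm up), the handle is out and turned about 90°, the anvil and the blank are where they were, and the arm is clear.

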